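Pack the carved figures and lock the case with its T-key

TASK

Lay every carved wooden figure in a cradle of its own in the open case, across both ribs, then swing the upper half of the case over and shut it fully, edge on edge. Then take the T-key from its stand, pass its cross-head down through both slots of the lock plates until its collar sits on the upper plate, turn it a quarter turn so that it locks across the slot, and leave it there, without moving the other things on the bench.

Things in the scene. Friction and masses are not known exactly. Their poses are not given: they have to be found in the camera images.
- case: lower half of a light wooden carrying case, fixed to the bench. Origin: centre of its underside; z up, x along its length, +y to the hinge side, -y to the lock side. Outside 292 (x) x 162 (y) x 70 high, walls and floor 6. Inside, two ribs 16 wide run along x at y = -39 and +39, tops at z = 22, with square stops 16 x 16 on both, up to z = 34, at x = -132, -66, 0, 66, 132: four cradles 50 wide
- cradle0 (a point): middle of the first cradle (x = -99, y = 0, z = 22 in the case: the height of the rib tops); axes as the case. A figure lies in it along y, across both ribs, waist over the middle, either end to the hinge; its origin is then 22 above this point
- cradle1 (a point): the same for the second cradle (x = -33)
- cradle2 (a point): the same for the third cradle (x = 33)
- cradle3 (a point): the same for the fourth cradle (x = 99)
- lid (a joint): angle of the upper half of the case: 0 shut, edge on edge with the lower half; starts open at 1.75 to 2.15 (leaning back past upright); limit 2.3. A stiff hinge (0.8 N m of friction) holds it wherever it is left; 5 to 8 N at its free edge moves it. To shut it, push its outer face near the free edge, 70 to 100 mm along x beside the steel plate, over in an arc, then press down
- hinge (a point): middle of the hinge line, which runs along the case's x on the rim (z = 70 in the case) at the +y edge (y = 81); fixed to the case, axes as the case
- lid_edge (a point): on the upper half: middle of the free edge of its outer face, 162 from the hinge line, 26 outside the rim plane. The upper half is a shell 292 x 162 x 26 with a plain flat outer face (its top, z = 96 in the case, when shut). At its rim, mid free edge, sticks out a slotted steel plate 80 x 46 x 8 that reaches 208 from the hinge line and, shut, lies on the lower plate (upper face at z = 78)
- slot (a point): centre of the slot in the lower steel plate, at its top face (z = 70 in the case, 27 out from the lock wall); axes as the case. The plate, 80 (x) x 46 (y) x 8, sticks out of the lock wall level with the rim; below it is free down to the bench. Both slots are 46 along x and 16 along y; shut, they are in line and the two plates together 16 thick
- key: T-key, 82 high, upright, 150 g; origin: centre of the underside of its steel cross-head, 40 (x) x 10 (y) x 10; shank 10 thick; collar 32 across, underside at z = 32, 6 thick; wooden handle bar 56 (x) x 16 (y), z = 56 to 82, parallel to the head: pinch it across the 16. Collar down on the upper plate: origin 24 below point slot, head 6 clear below the plates and free to turn. Locked: head along the case's y
- stand: fixed wooden stand for the key, 90 (x) x 50 (y) x 36 high, origin: centre of underside. In its slot, 46 (x) x 16 (y), top to bottom, the key hangs by its collar, handle up, its x along the stand's x, its origin 4 above the bench; lift it straight up by 40 or more
- figure0: carved wooden figure lying on its side, 132 long; origin on its axis at mid waist, 22 above what it lies on, x along it to the head. Square waist 28 x 28, clear from x = -25 to 25 (grip across it); square foot 44 x 44 at x = -65 to -25; shoulders 44 x 44 at x = 25 to 49, small round head to 67. 100 to 200 g. Any of its four sides may be down. None if absent
- offcut: bystander: plain loose wood block 60 x 45 x 40 high among the figures; origin at its underside
- gouge: bystander: hand gouge 190 long lying on the bench
- mug: bystander: white mug, 80 across, 90 high
- glue: bystander: glue bottle, 60 across, 150 high
- mallet: bystander: hammer 240 long lying on the bench
- rotary_tool: bystander: black rotary carving tool 190 long, 48 thick, lying on the bench
- figure1: a figure exactly like figure0, same origin and axes; None if absent
- figure2: a figure exactly like figure0, same origin and axes; None if absent
- figure3: a figure exactly like figure0, same origin and axes; None if absent
There are look-alikes about, which are no part of the job. What is shaped like the figure0 but pink or purple is not meant.

How it is judged:
By the outcome, as a careful person would: the job done as asked, in the order asked, and still so for the second after the job is handed in, with the robot touching nothing.
Of figure0, figure1, figure2, figure3 only 3 to 4 are there at a start; the rules pass over those that are not, and their reading is None.
At some moment in a run one of figure0, figure1, figure2, figure3 may be knocked a few centimetres aside while the robot is not near it.
It also fails if it takes over 200 s, if anything falls off the work surface, if the arm or the gripper's body presses on something with over 40 N, if the wrist force passes 120 N, or if a joint passes its speed limit or range.

ROBOT

A 6-joint arm with a two-finger parallel gripper is mounted at the origin on the work surface. World frame = base frame: x ahead of the robot, y to its left, z up, the work surface at z = 0. Lengths are in m, angles in degrees, forces in N, time in s.
With the tool pointing down it reaches from about 0.3 to 0.75 m from the base axis. Payload 8.5 kg.
Tool frame: the origin (TCP) lies at the very end of the fingers, on their centre line; the grasp point (between the pads) lies 19 mm behind it (env.pinch_z is the distance from the TCP to the grasp point, in m); z points along the fingers, y is the line along which they close (so a half turn about z gives the same grasp; the last joint's range is limited). The gripper opens to 85 mm and grips with 20 to 120 N. Pads are 22 mm wide; open, the fingers measure 114 mm over their backs; the gripper's body (76 mm by 85 mm) begins 54 mm behind the grasp point. The pads swing forward as they close: fully open they stand 13 mm farther back than shut.
Start: joints at [59.57, 21.807, 74.336, -0, 83.858, -12.336], TCP at [0.171, 0.523, 0.231] pointing down, gripper open.
Joint ranges: [-178.18, 178.18], [-50.72, 133.34], [12.68, 142.11], [-81.47, 261.47], [9.98, 163.14], [-165.26, 165.26]. Speed limits (degrees/s): [136.94, 136.94, 180, 180, 180, 180].

INTERFACE

Orientations are given as a 3x3 rotation matrix whose columns are the frame's x, y, z axes.
In Python, from rig import env, viewer gives the robot as it stands.
- The arm moves only by the tool drive_tool, never from a script. Its argument "series" is a list of rows, each a list of 3 entries, a list of its own where there are three numbers: the shift along the tool's x, y, z in m, then the turn about the tool's z in degrees, then the finger opening in m, from 0 to 0.0854. A call has 1 to 20 rows; each row is the pose to reach, as a shift and turn from the pose commanded when the call began, along the tool's axes at that moment; what a row does not reach only later rows make up. A row lasts 1/10 s, in which the tool goes at most 50 mm and 8.59 degrees, less where a joint would pass 70% of its speed; a pose out of reach is approached as far as the arm can. A call with a gripper value outside its range is refused whole. The fingers move at their own pace and stop on an object; "newtons" is the grip in N (left out, the last holds). Time passes only in rows, so rows that repeat a pose let the fingers close. It gives the time, the measured TCP pose, the force, the opening and the grip force at its end, in the units of the state.
- env.observe(): the state, without advancing time (a new reading comes with each control period).
- viewer.get_image(name): name is "side" or "top" or "wrist"; returns a dict with "img" (420x560x3 uint8, red, green, blue), "depth" (420x560 float32, m along the optical axis (not along the pixel's ray), 0 where there is no reading), "camera_matrix" (3x3 intrinsics, pixels), "rvec" (rotation vector, rad) and "tvec" (3), from world to camera coordinates, as OpenCV has them. Camera axes: x right, y down, z forward; pixel columns grow to the right and rows downward; lengths in m; the calibration is good to about 2 mm. A picture is of the moment at which its call begins.
- env.close_job(): hands the job in; it is judged then, once.
The state is a dict: "time_s": time; "q": joint angles; "qvel": joint speeds; "joint_efforts": joint torques, N m; "position": TCP position; "tool_rot": TCP orientation; "ft_force": force on the tool from outside, world axes, zero at the start; "wrist_torque": the same for the moment, N m; "grip_width": finger opening in m; "gripper_force": force on a finger pad.
Only numpy, scipy, OpenCV 4.12 (cv2) and the standard library are available. Lean on these libraries where they do the work, as an engineer would, in place of code of your own. Each camera call takes 0.05 s, during which the arm holds its last target. There are 200 camera calls.

## Working session

There is one attempt and no reset: what is moved stays moved. The work goes in short steps, Python scripts to look and compute and a tool call to move; the robot and the scene stay as the last step left them, time stands still between calls to the robot, and variables do not carry over. Pictures are saved under pics/ and viewed, at most 14 in all, crops included, and the job is handed in when it is done.

Besides the shell and the picture viewer there is one more tool, called after "Emit:" in YAML: its name, and indented under it one key for each argument. drive_tool: Moves the arm, as the interface text tells. Its arguments: {"type":"object","properties":{"series":{"type":"array"},"newtons":{"type":"number"}},"required":["series"]}

```bash
ls; mkdir -p pics
cat > h.py <<'E'
import numpy as np, cv2
from rig import env, viewer
def cam(n):
    d=viewer.get_image(n); d['R']=cv2.Rodrigues(np.array(d['rvec'],float))[0]; d['t']=np.array(d['tvec'],float).ravel(); d['K']=np.array(d['camera_matrix'],float); return d
def cloud(d):
    z=d['depth'].astype(float); v,u=np.mgrid[:z.shape[0],:z.shape[1]]; K=d['K']
    p=np.stack([(u-K[0,2])/K[0,0]*z,(v-K[1,2])/K[1,1]*z,z],-1); w=(p-d['t'])@d['R']; w[z<=0]=np.nan; return w
def ray(d,u,v,h):
    c=-d['R'].T@d['t']; r=d['R'].T@np.linalg.solve(d['K'],[u,v,1.]); return c+r*(h-c[2])/r[2]
def save(d,n): cv2.imwrite('pics/'+n,d['img'][:,:,::-1])
E
python3 - <<'E'
from h import *
for n in ['top','side','wrist']:
    d=cam(n); save(d,n+'0.png'); print(n,-d['R'].T@d['t'],d['R'][2],d['K'][0,0]); np.savez('pics/'+n+'0.npz',w=cloud(d),img=d['img'])
print(env.observe()); print(env.pinch_z)
E
```

```text
pics
top [ 0.31536813 -0.03453927  1.20162572] [ 0.1900413   0.01243908 -0.98169729] 382.51587008341806
side [ 0.41155243 -0.94418678  1.08050693] [ 0.08806841  0.66541928 -0.74125646] 443.0766953969658
wrist [0.10642991 0.54439834 0.37353735] [ 0.25483611 -0.08442268 -0.96329194] 289.31794759614996
{'time_s': 0.15, 'q': array([ 5.95686044e+01,  2.18335590e+01,  7.43702480e+01,  4.53795053e-04,
        8.38591709e+01, -1.23361070e+01]), 'qvel': array([ 0.00427348, -0.05242267, -0.1711774 ,  0.01360696,  0.00327586,
        0.04132249]), 'joint_efforts': array([ 2.81529508e-03, -4.48620450e+01, -2.31344604e+01, -1.76554845e-04,
        3.78654920e-03, -3.41993101e-06]), 'position': array([0.17072273, 0.52261018, 0.23086682]), 'tool_rot': array([[-9.50540942e-01,  3.10598777e-01, -5.63526731e-04],
       [ 3.10599193e-01,  9.50540504e-01, -9.43756076e-04],
       [ 2.42525500e-04, -1.07210974e-03, -9.99999396e-01]]), 'ft_force': array([ 0.13259917, -0.33819293, -0.1849095 ]), 'wrist_torque': array([-7.26630292e-03, -7.42553381e-03, -7.38167689e-05]), 'gripper_force': 0.0, 'grip_width': 0.08559796046364093}
0.0187
```

View pics/top0.png

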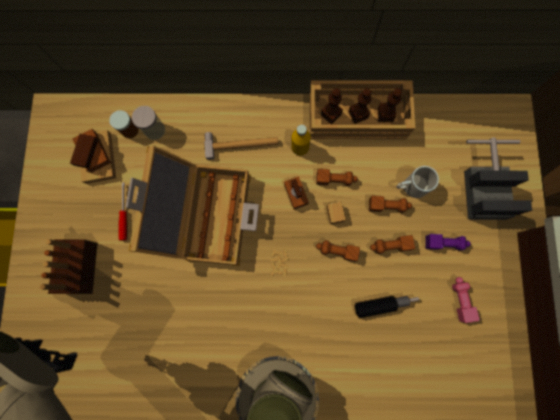

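View pics/side0.png

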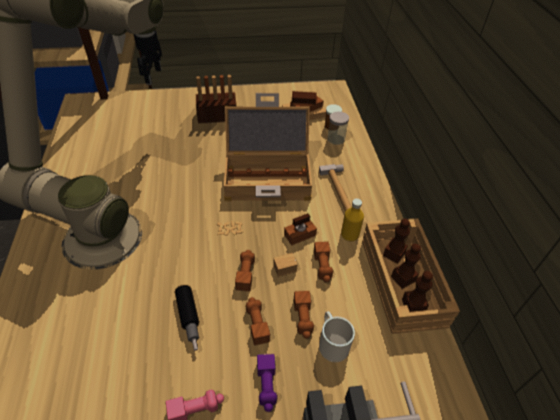

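The top view shows four brown figures at about (336,178), (390,205), (339,250) and (394,244), the key in its stand at (296,192), the offcut at (336,212), and the open case around (215,215) with its hinge to the left (+y). The purple and pink look-alikes are at (447,242) and (465,300).

```bash
cat >> h.py <<'E'
def figs(d,box=(310,430,160,265)):
    """figures in the top view: waist centre & axis by brown mask + depth"""
    w=cloud(d); hsv=cv2.cvtColor(d['img'],cv2.COLOR_RGB2HSV)
    h=hsv[...,0].astype(int)
    m=((h<13)&(hsv[...,1]>120)&(hsv[...,2]>50)&(w[...,2]>.012)&(w[...,2]<.07)).astype(np.uint8)
    n,l,s,c=cv2.connectedComponentsWithStats(m); out=[]
    for i in range(1,n):
        if s[i,4]<150: continue
        p=w[l==i]; p=p[np.isfinite(p).all(1)]
        q=p[p[:,2]>.03,:2]
        (cx,cy),(a,b),ang=cv2.minAreaRect((q*1000).astype(np.float32))
        out.append((c[i].round(),s[i,4],np.round([cx,cy,a,b,ang],1),np.percentile(p[:,2],95).round(3)))
    return out
E
python3 - <<'E'
from h import *
d=cam('top')
for o in figs(d): print(o)
w=cloud(d)
def P(u,v): return np.round(w[v,u],3)
for n,uv in dict(bench=(280,300),bench2=(420,280),key=(296,190),plate=(249,228),offcut=(336,212),rib=(205,215)).items(): print(n,P(*uv))
cv2.imwrite('pics/topz.png',cv2.resize(d['img'][135:285,100:310,::-1],None,fx=3.8,fy=3.8,interpolation=cv2.INTER_CUBIC))
E
```

```text
(array([ 98., 157.]), np.int32(190), array([727.6, 577.2,  59.3,  51.3,  27.4]), np.float64(0.063))
(array([335., 177.]), np.int32(305), array([ 665.9, -184. ,  121.7,   37.6,   86.8]), np.float64(0.046))
(array([206., 214.]), np.int32(310), array([548.4, 227.5,  13.6, 268.5,  84.7]), np.float64(0.034))
(array([233., 201.]), np.int32(168), array([601.9, 144.5,  12.8, 143. ,  85.1]), np.float64(0.035))
(array([295., 196.]), np.int32(189), array([616.5, -54.1,  85.7,  44.7,  22.1]), np.float64(0.04))
(array([387., 204.]), np.int32(334), array([ 578. , -348.2,  124.3,   39. ,   85.9]), np.float64(0.047))
(array([122., 225.]), np.int32(254), array([490.9, 488.5,   3.7,  38.2,  80.7]), np.float64(0.028))
(array([394., 245.]), np.int32(365), array([ 451.9, -347.9,   37.9,  122.6,    6.8]), np.float64(0.047))
(array([340., 251.]), np.int32(358), array([ 435.7, -180.7,  125.5,   38.8,   76.9]), np.float64(0.046))
bench [ 0.284 -0.007 -0.004]
bench2 [ 0.348 -0.438  0.001]
key [ 0.61  -0.054  0.087]
plate [0.496 0.086 0.071]
offcut [ 0.553 -0.179  0.039]
rib [0.543 0.229 0.032]
```

View pics/topz.png

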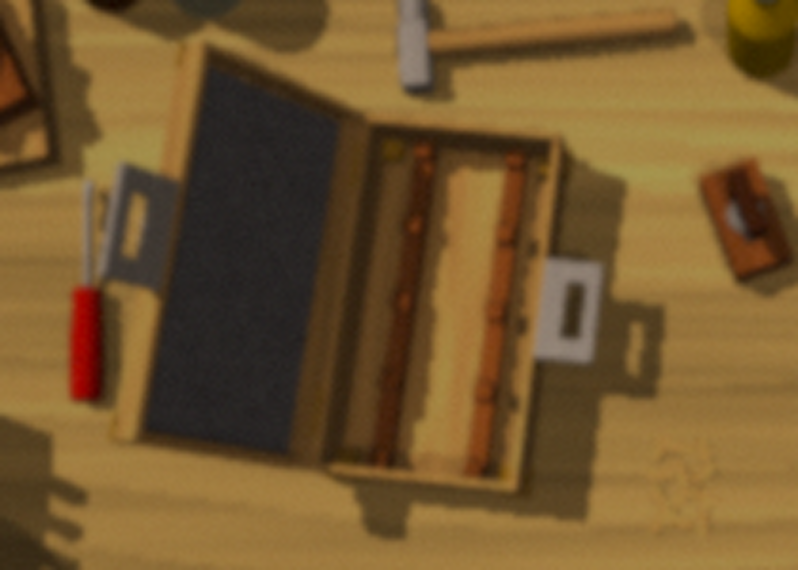

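The crop shows the case turned about -6° from world x, with the lower plate at (570,310) in the crop, the lid leaning back, and the key in its stand tilted about 22°. Next I'll look at the case from above with the wrist camera.

```bash
cat >> h.py <<'E'
def go(x,y,z,yaw):
    s=env.observe(); R=s['tool_rot']; d=R.T@(np.array([x,y,z])-s['position']); cy=np.degrees(np.arctan2(R[1,0],R[0,0]))
    t=-((yaw-cy+180)%360-180)
    print('t',round(s['time_s'],2),'shift',d.round(4),'turn',round(t,2),'yaw',round(cy,2),'F',s['ft_force'].round(1))
E
python3 -c "
from h import *
go(.171,.523,.36,162);go(.55,.17,.36,84)"
```

```text
t 0.2 shift [-1.00e-04  3.00e-04 -1.29e-01] turn -0.09 yaw 161.91 F [ 0.1 -0.2 -0. ]
t 0.2 shift [-0.47   -0.2175 -0.1289] turn 77.91 yaw 161.91 F [ 0.1 -0.2 -0. ]
```

Emit:
drive_tool:
  series:
    - [[0,0,-0.065],0,0.085]
    - [[0,0,-0.129],0,0.085]
    - [[-0.047,-0.022,-0.129],8,0.085]
    - [[-0.094,-0.044,-0.129],16,0.085]
    - [[-0.141,-0.065,-0.129],24,0.085]
    - [[-0.188,-0.087,-0.129],32,0.085]
    - [[-0.235,-0.109,-0.129],40,0.085]
    - [[-0.282,-0.13,-0.129],48,0.085]
    - [[-0.329,-0.152,-0.129],56,0.085]
    - [[-0.376,-0.174,-0.129],64,0.085]
    - [[-0.423,-0.196,-0.129],72,0.085]
    - [[-0.47,-0.2175,-0.129],78,0.085]
    - [[-0.47,-0.2175,-0.129],78,0.085]
    - [[-0.47,-0.2175,-0.129],78,0.085]
    - [[-0.47,-0.2175,-0.129],78,0.085]

```text
time_s: 1.7
position: [0.5499, 0.1701, 0.36]
tool_rot: [[0.107, 0.994, -0.001], [0.994, -0.107, 0.0], [0.0, -0.001, -1.0]]
ft_force: [-0.2, -0.2, -0.2]
grip_width: 0.0853
gripper_force: 0.0
```

Run:
```python
from h import *
d=cam('wrist'); save(d,'w1.png'); w=cloud(d); np.savez('pics/w1.npz',w=w,img=d['img'],K=d['K'],R=d['R'],t=d['t'])
```

```text
(no output)
```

View pics/w1.png

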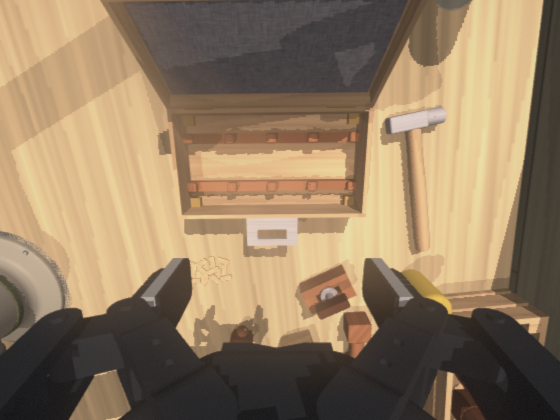

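The wrist view shows the case upright in the frame, with its near rim from (182,217) to (364,213), the plate centred at (272,231) with its slot at (272,234), and the key in its stand at (328,295).

Run:
```python
from h import *
z=np.load('pics/w1.npz'); d={k:z[k] for k in ('img','K','R','t')}; w=z['w']; img=d['img']
cal=lambda u,v,h: ray(d,u,v,h)
# plate mask
hsv=cv2.cvtColor(img,cv2.COLOR_RGB2HSV)
m=((hsv[...,1]<40)&(hsv[...,2]>120)).astype(np.uint8); m[:205]=0;m[260:]=0;m[:,:230]=0;m[:,315:]=0
cs,_=cv2.findContours(m,cv2.RETR_EXTERNAL,cv2.CHAIN_APPROX_NONE); c=max(cs,key=cv2.contourArea)
P=np.array([cal(u,v,.07)[:2] for u,v in c[:,0]])*1000
print('plate',cv2.minAreaRect(P.astype(np.float32)))
f=np.zeros_like(m); cv2.drawContours(f,[c],-1,1,-1); f=cv2.erode(f,np.ones((5,5)))&(1-m)
v,u=np.nonzero(f); S=np.array([cal(a,b,.07)[:2] for a,b in zip(u,v)])*1000
print('slot',len(u),S.mean(0),cv2.minAreaRect(S.astype(np.float32)))
# ribs/rim by depth
s=(abs(w[...,2]-.07)<.008)&(w[...,1]<.28)&(w[...,1]>.05)&(w[...,0]>.35)&(w[...,0]<.75)
q=w[s][:,:2]*1000; print(len(q), np.median(w[s][:,2]))
# lock wall outer edge & end walls: gradient of image along columns near
g=cv2.cvtColor(img,cv2.COLOR_RGB2GRAY)
for uu in list(range(190,240,8))+list(range(304,360,8)):
    col=s[195:235,uu]; r=np.nonzero(col)[0]
    if len(r): print(uu,r.min()+195,r.max()+195,cal(uu,r.max()+195.5,.07)[:2].round(4))
for vv in range(140,216,10):
    r=np.nonzero(s[vv,150:400])[0]+150
    if len(r): print(vv,r.min(),r.max(),cal(r.min()-.5,vv,.07)[:2].round(4),cal(r.max()+.5,vv,.07)[:2].round(4))
```

```text
plate ((533.5621948242188, 88.708740234375), (43.45465087890625, 76.83778381347656), 83.90108489990234)
slot 364 [530.68915769  84.696228  ] ((527.987548828125, 85.03113555908203), (29.53083610534668, 58.12993621826172), 68.6998291015625)
5503 0.07016222524292028
190 214 218 [0.4086 0.1231]
198 214 218 [0.4211 0.1218]
206 214 218 [0.4335 0.1204]
214 214 218 [0.4459 0.1191]
222 214 218 [0.4583 0.1178]
230 213 218 [0.4708 0.1165]
238 214 217 [0.4834 0.1167]
304 213 216 [0.586  0.1074]
312 213 217 [0.5982 0.1045]
320 213 217 [0.6106 0.1031]
328 212 217 [0.623  0.1018]
336 213 216 [0.6355 0.1021]
344 212 216 [0.6479 0.1008]
352 212 216 [0.6603 0.0995]
140 170 370 [0.4012 0.2436] [0.6913 0.2125]
150 171 369 [0.3998 0.2294] [0.6896 0.1984]
160 172 369 [0.3983 0.215 ] [0.6893 0.1838]
170 173 368 [0.3968 0.2004] [0.6875 0.1692]
180 174 367 [0.3952 0.1854] [0.6856 0.1543]
190 175 366 [0.3936 0.1702] [0.6838 0.1391]
200 176 366 [0.392  0.1547] [0.6834 0.1235]
210 177 365 [0.3904 0.1389] [0.6815 0.1077]
```

```bash
cat >> h.py <<'E'
def waist(d,cx,cy,r=.085,zt=.0405,off=0):
    """figure near (cx,cy): axis by minAreaRect of everything >12 mm; origin = middle of gap between tall blocks"""
    w=cloud(d); hsv=cv2.cvtColor(d['img'],cv2.COLOR_RGB2HSV)
    s=(np.hypot(w[...,0]-cx,w[...,1]-cy)<r)&(w[...,2]>.014)&(w[...,2]<.06)&(hsv[...,0]<14)&(hsv[...,1]>110)
    n,l,st,c=cv2.connectedComponentsWithStats(s.astype(np.uint8)); i=1+np.argmax(st[1:,4]); p=w[l==i]
    q=p[p[:,2]>.03,:2]; box=cv2.boxPoints(cv2.minAreaRect((q*1000).astype(np.float32)))
    e=[box[1]-box[0],box[2]-box[1]]; a=max(e,key=np.linalg.norm); a=a/np.linalg.norm(a); a=a*np.sign(a[1]); n=np.array([-a[1],a[0]])
    c=box.mean(0); S=(q*1000-c)@a; N=(q*1000-c)@n
    prof=[(int(b),int(np.ptp(N[abs(S-b)<3])) if (abs(S-b)<3).any() else 0,int(1000*np.percentile(p[p[:,2]>.03][abs(S-b)<3,2],90)) if (abs(S-b)<3).any() else 0) for b in range(-66,67,6)]
    return c.round(1),a.round(3),np.degrees(np.arctan2(a[1],a[0])).round(1),[S.min().round(1),S.max().round(1)],prof
E
python3 - <<'E'
from h import *
d=cam('top')
for c in [(.666,-.184),(.578,-.348),(.452,-.348),(.436,-.181)]:
    r=waist(d,*c); print(*r[:4]); print(r[4])
E
```

```text
[ 667.9 -183. ] [0.047 0.999] 87.3 [np.float64(-62.1), np.float64(62.1)]
[(-66, 0, 0), (-60, 5, 34), (-54, 6, 32), (-48, 29, 40), (-42, 33, 45), (-36, 34, 46), (-30, 29, 45), (-24, 21, 39), (-18, 19, 38), (-12, 16, 38), (-6, 17, 37), (0, 17, 39), (6, 18, 39), (12, 19, 37), (18, 18, 40), (24, 32, 45), (30, 38, 46), (36, 37, 47), (42, 37, 45), (48, 39, 46), (54, 40, 46), (60, 37, 45), (66, 0, 0)]
[ 579.7 -348.5] [0.054 0.999] 86.9 [np.float64(-62.4), np.float64(62.4)]
[(-66, 0, 0), (-60, 7, 34), (-54, 12, 32), (-48, 27, 41), (-42, 34, 44), (-36, 36, 46), (-30, 33, 42), (-24, 21, 39), (-18, 22, 37), (-12, 18, 37), (-6, 21, 38), (0, 19, 37), (6, 21, 38), (12, 18, 37), (18, 22, 38), (24, 30, 46), (30, 38, 46), (36, 38, 45), (42, 40, 46), (48, 36, 48), (54, 40, 48), (60, 38, 46), (66, 0, 0)]
[ 452.3 -347. ] [-0.129  0.992] 97.4 [np.float64(-63.5), np.float64(63.5)]
[(-66, 18, 44), (-60, 37, 46), (-54, 39, 45), (-48, 39, 46), (-42, 39, 46), (-36, 39, 47), (-30, 39, 46), (-24, 36, 42), (-18, 21, 38), (-12, 21, 38), (-6, 21, 37), (0, 21, 37), (6, 18, 38), (12, 21, 38), (18, 19, 37), (24, 24, 39), (30, 30, 45), (36, 36, 45), (42, 36, 45), (48, 25, 41), (54, 11, 34), (60, 12, 32), (66, 2, 34)]
[ 436.5 -183.1] [0.234 0.972] 76.4 [np.float64(-62.7), np.float64(62.7)]
[(-66, 0, 0), (-60, 30, 44), (-54, 39, 46), (-48, 38, 45), (-42, 41, 46), (-36, 40, 46), (-30, 37, 45), (-24, 40, 45), (-18, 24, 38), (-12, 19, 38), (-6, 19, 38), (0, 21, 37), (6, 18, 37), (12, 18, 37), (18, 21, 38), (24, 24, 39), (30, 30, 43), (36, 40, 44), (42, 40, 45), (48, 38, 42), (54, 12, 35), (60, 8, 36), (66, 0, 0)]
```

```bash
python3 -c "
from h import *
go(.437,-.18,.15,76.4);go(.437,-.18,.005,76.4)"
```

```text
t 1.8 shift [-0.3609 -0.0749  0.2106] turn 7.58 yaw 83.98 F [-0.4  0.6  0.4]
t 1.8 shift [-0.3609 -0.0749  0.3556] turn 7.58 yaw 83.98 F [-0.4  0.6  0.4]
```

Emit:
drive_tool:
  newtons: 40
  series:
    - [[-0.361,-0.075,0.21],7.6,0.06]
    - [[-0.361,-0.075,0.21],7.6,0.06]
    - [[-0.361,-0.075,0.21],7.6,0.06]
    - [[-0.361,-0.075,0.21],7.6,0.06]
    - [[-0.361,-0.075,0.21],7.6,0.06]
    - [[-0.361,-0.075,0.21],7.6,0.06]
    - [[-0.361,-0.075,0.21],7.6,0.06]
    - [[-0.361,-0.075,0.21],7.6,0.06]
    - [[-0.361,-0.075,0.21],7.6,0.06]
    - [[-0.361,-0.075,0.21],7.6,0.06]
    - [[-0.361,-0.075,0.25],7.6,0.06]
    - [[-0.361,-0.075,0.29],7.6,0.06]
    - [[-0.361,-0.075,0.325],7.6,0.06]
    - [[-0.361,-0.075,0.3555],7.6,0.06]
    - [[-0.361,-0.075,0.3555],7.6,0.06]
    - [[-0.361,-0.075,0.3555],7.6,0.01]
    - [[-0.361,-0.075,0.3555],7.6,0.01]
    - [[-0.361,-0.075,0.3555],7.6,0.01]
    - [[-0.361,-0.075,0.3555],7.6,0.01]
    - [[-0.361,-0.075,0.3555],7.6,0.01]

```text
time_s: 3.8
position: [0.4382, -0.1812, 0.0069]
tool_rot: [[0.237, 0.972, 0.003], [0.972, -0.237, -0.002], [-0.001, 0.004, -1.0]]
ft_force: [0.8, 2.4, 6.4]
grip_width: 0.0276
gripper_force: 39.4
```

```bash
python3 -c "
from h import *
go(.4382,-.1812,.13,76.4);go(.4445,.2017,.13,84.4);go(.4445,.2017,.031,84.4)"
```

```text
t 3.8 shift [-0.0002  0.0005 -0.1231] turn -0.08 yaw 76.32 F [0.8 2.4 6.4]
t 3.8 shift [ 0.3733 -0.084  -0.1239] turn -8.08 yaw 76.32 F [0.8 2.4 6.4]
t 3.8 shift [ 0.3735 -0.0844 -0.0249] turn -8.08 yaw 76.32 F [0.8 2.4 6.4]
```

Emit:
drive_tool:
  series:
    - [[0,0,-0.05],0,0.01]
    - [[0,0,-0.1],0,0.01]
    - [[0.04,-0.009,-0.124],-1,0.01]
    - [[0.373,-0.084,-0.124],-8.1,0.01]
    - [[0.373,-0.084,-0.124],-8.1,0.01]
    - [[0.373,-0.084,-0.124],-8.1,0.01]
    - [[0.373,-0.084,-0.124],-8.1,0.01]
    - [[0.373,-0.084,-0.124],-8.1,0.01]
    - [[0.373,-0.084,-0.124],-8.1,0.01]
    - [[0.373,-0.084,-0.124],-8.1,0.01]
    - [[0.373,-0.084,-0.124],-8.1,0.01]
    - [[0.373,-0.084,-0.124],-8.1,0.01]
    - [[0.373,-0.084,-0.124],-8.1,0.01]
    - [[0.373,-0.084,-0.124],-8.1,0.01]

```text
time_s: 5.2
position: [0.444, 0.2003, 0.1293]
tool_rot: [[0.099, 0.995, 0.0], [0.995, -0.099, -0.0], [0.0, 0.0, -1.0]]
ft_force: [-0.8, 0.5, -1.0]
grip_width: 0.0275
gripper_force: 39.9
```

Run:
```python
from h import *
go(.4445,.2017,.13,84.4);go(.4445,.2017,.031,84.4)
d=cam('wrist'); save(d,'w2.png')
```

```text
t 5.2 shift [ 0.0014  0.0004 -0.0007] turn -0.1 yaw 84.3 F [-0.8  0.5 -1. ]
t 5.2 shift [0.0014 0.0004 0.0983] turn -0.1 yaw 84.3 F [-0.8  0.5 -1. ]
```

View pics/w2.png

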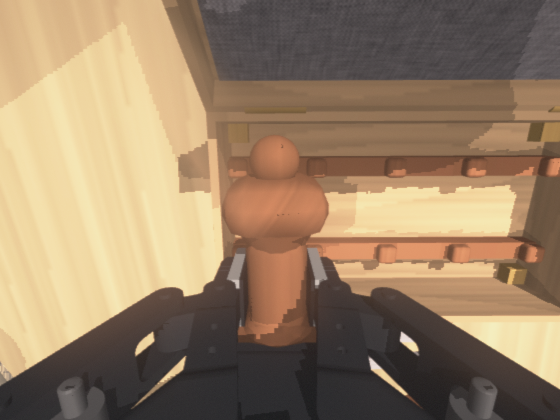

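The view shows the figure held upright in the frame, head at (275,158), over the gap between the first two stops at (238,166) and (318,168). I'll lower it and release.

Emit:
drive_tool:
  series:
    - [[0.001,0.0005,0.035],0,0.01]
    - [[0.001,0.0005,0.06],0,0.01]
    - [[0.001,0.0005,0.08],0,0.01]
    - [[0.001,0.0005,0.09],0,0.01]
    - [[0.001,0.0005,0.096],0,0.01]
    - [[0.001,0.0005,0.099],0,0.01]
    - [[0.001,0.0005,0.099],0,0.01]

```text
time_s: 5.95
position: [0.4447, 0.2022, 0.0302]
tool_rot: [[0.098, 0.995, 0.001], [0.995, -0.098, 0.0], [0.0, 0.001, -1.0]]
ft_force: [-0.5, 0.7, -0.7]
grip_width: 0.028
gripper_force: 40.0
```

Emit:
drive_tool:
  series:
    - [[0,0,0.002],0,0.01]
    - [[0,0,0.003],0,0.01]
    - [[0,0,0.003],0,0.01]

```text
time_s: 6.25
position: [0.445, 0.2024, 0.0288]
tool_rot: [[0.097, 0.995, 0.003], [0.995, -0.097, 0.0], [0.001, 0.003, -1.0]]
ft_force: [-4.7, -1.8, 17.6]
grip_width: 0.0274
gripper_force: 42.0
```

Emit:
drive_tool:
  series:
    - [[0,0,0],0,0.043]
    - [[0,0,0],0,0.043]
    - [[0,0,0],0,0.043]
    - [[0,0,-0.03],0,0.043]
    - [[0,0,-0.08],0,0.043]
    - [[0,0,-0.13],0,0.06]

```text
time_s: 6.85
position: [0.4439, 0.2022, 0.1581]
tool_rot: [[0.098, 0.995, -0.002], [0.995, -0.098, -0.0], [-0.001, -0.002, -1.0]]
ft_force: [0.5, -1.3, -0.4]
grip_width: 0.0563
gripper_force: 0.0
```

Run:
```python
from h import *
d=cam('top')
for c in [(.668,-.185),(.5795,-.351),(.452,-.345)]:
    r=waist(d,*c); print(*r[:4])
w=cloud(d); 
s=(np.hypot(w[...,0]-.4445,w[...,1]-.2017)<.07)
hsv=cv2.cvtColor(d['img'],cv2.COLOR_RGB2HSV)
go(.5795,-.351,.15,86.9);go(.5795,-.351,.007,86.9)
```

```text
[ 666.1 -183. ] [0.076 0.997] 85.6 [np.float64(-62.4), np.float64(62.4)]
[ 578.9 -348.5] [0.08  0.997] 85.4 [np.float64(-62.8), np.float64(62.8)]
[ 453.  -348.1] [-0.126  0.992] 97.3 [np.float64(-64.1), np.float64(64.1)]
t 6.9 shift [-0.5386  0.1854  0.0164] turn -2.47 yaw 84.43 F [1.9 1.2 8. ]
t 6.9 shift [-0.5391  0.1837  0.1594] turn -2.47 yaw 84.43 F [1.9 1.2 8. ]
```

Emit:
drive_tool:
  series:
    - [[-0.539,0.185,0.016],2,0.06]
    - [[-0.539,0.185,0.016],-2,0.06]
    - [[-0.539,0.185,0.016],-2,0.06]
    - [[-0.539,0.185,0.016],-2,0.06]
    - [[-0.539,0.185,0.016],-2,0.06]
    - [[-0.539,0.185,0.016],-2,0.06]
    - [[-0.539,0.185,0.016],-2,0.06]
    - [[-0.539,0.185,0.016],-2,0.06]
    - [[-0.539,0.185,0.016],-2,0.06]
    - [[-0.539,0.185,0.016],-2,0.06]
    - [[-0.539,0.185,0.016],-2,0.06]
    - [[-0.539,0.185,0.016],-2,0.06]
    - [[-0.539,0.185,0.016],-2,0.06]
    - [[-0.539,0.185,0.016],-2,0.06]

```text
time_s: 8.3
position: [0.5757, -0.3517, 0.1402]
tool_rot: [[0.063, 0.998, -0.001], [0.998, -0.063, 0.001], [0.001, -0.001, -1.0]]
ft_force: [-0.4, 0.7, 0.1]
grip_width: 0.0605
gripper_force: 0.0
```

Run:
```python
from h import *
go(.5792,-.351,.007,86.5)
d=cam('wrist'); save(d,'w3.png')
```

```text
t 8.3 shift [0.0008 0.0036 0.1332] turn -0.11 yaw 86.39 F [-0.4  0.7  0.1]
```

View pics/w3.png

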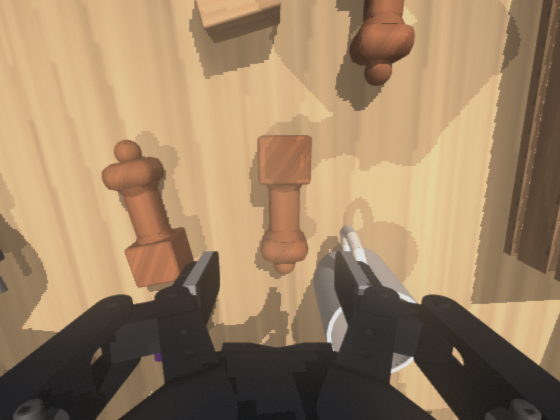

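The wrist view shows figure B (foot at (285,160), waist at (283,210)) between the fingers, with the mug and its handle (350,240) close to the right finger. I'll check that clearance.

Run:
```python
from h import *
d=cam('wrist'); w=cloud(d)
r=waist(d,.5795,-.351); print(*r[:4]); print(r[4])
d=cam('top'); w=cloud(d); hsv=cv2.cvtColor(d['img'],cv2.COLOR_RGB2HSV)
z=np.load('pics/top0.npz'); w0=z['w']; h0=cv2.cvtColor(z['img'],cv2.COLOR_RGB2HSV)
s=(h0[...,1]<75)&(abs(w0[...,0]-.63)<.1)&(abs(w0[...,1]+.42)<.09)&(w0[...,2]>.02)
p=w0[s]; print(len(p)); t=p[p[:,2]>.08]; print('rim',t.min(0),t.max(0),np.median(t,0)); print('all',p.min(0),p.max(0))
h=p[p[:,1]>t[:,1].max()+.002]; print('handle',h.min(0),h.max(0))
```

```text
[ 582.7 -350. ] [0.055 0.998] 86.9 [np.float64(-63.9), np.float64(63.9)]
[(-66, 3, 30), (-60, 14, 33), (-54, 15, 33), (-48, 32, 42), (-42, 41, 44), (-36, 42, 44), (-30, 39, 42), (-24, 31, 39), (-18, 24, 36), (-12, 24, 36), (-6, 25, 36), (0, 25, 36), (6, 25, 36), (12, 25, 36), (18, 27, 37), (24, 41, 44), (30, 41, 44), (36, 43, 44), (42, 43, 45), (48, 42, 44), (54, 42, 44), (60, 42, 44), (66, 39, 43)]
579
rim [ 0.60805107 -0.48133002  0.08000811] [ 0.68645378 -0.38981973  0.09397959] [ 0.64428101 -0.43924382  0.08806859]
all [ 0.60792448 -0.48133002  0.02042325] [ 0.68645378 -0.36892336  0.09397959]
handle [ 0.63199052 -0.3877686   0.02445101] [ 0.64251179 -0.36892336  0.07898611]
```

Emit:
drive_tool:
  series:
    - [[0,0.005,0.04],0,0.055]
    - [[0,0.005,0.08],0,0.055]
    - [[0,0.005,0.115],0,0.055]
    - [[0,0.005,0.133],0,0.055]
    - [[0,0.005,0.133],0,0.055]
    - [[0,0.005,0.133],0,0.01]
    - [[0,0.005,0.133],0,0.01]
    - [[0,0.005,0.133],0,0.01]
    - [[0,0.005,0.133],0,0.01]
    - [[0,0.005,0.133],0,0.01]

```text
time_s: 9.45
position: [0.5818, -0.3528, 0.01]
tool_rot: [[0.062, 0.998, 0.003], [0.998, -0.062, -0.002], [-0.002, 0.003, -1.0]]
ft_force: [0.6, 0.6, 6.7]
grip_width: 0.0267
gripper_force: 41.5
```

Run:
```python
from h import *
go(.5102,.1952,.13,84.4)
```

```text
t 9.45 shift [ 0.5422 -0.1054 -0.1213] turn 2.02 yaw 86.42 F [0.6 0.6 6.7]
```

Emit:
drive_tool:
  series:
    - [[0,0,-0.05],0,0.01]
    - [[0,0,-0.1],0,0.01]
    - [[0,0,-0.13],0,0.01]
    - [[0.542,-0.105,-0.13],2,0.01]
    - [[0.542,-0.105,-0.13],2,0.01]
    - [[0.542,-0.105,-0.13],2,0.01]
    - [[0.542,-0.105,-0.13],2,0.01]
    - [[0.542,-0.105,-0.13],2,0.01]
    - [[0.542,-0.105,-0.13],2,0.01]
    - [[0.542,-0.105,-0.13],2,0.01]
    - [[0.542,-0.105,-0.13],2,0.01]
    - [[0.542,-0.105,-0.13],2,0.01]
    - [[0.542,-0.105,-0.13],2,0.01]
    - [[0.542,-0.105,-0.13],2,0.01]
    - [[0.542,-0.105,-0.13],2,0.01]
    - [[0.542,-0.105,-0.13],2,0.01]
    - [[0.542,-0.105,-0.13],2,0.01]

```text
time_s: 11.15
position: [0.5103, 0.1943, 0.1381]
tool_rot: [[0.098, 0.995, 0.0], [0.995, -0.098, -0.0], [-0.0, 0.0, -1.0]]
ft_force: [-0.4, -0.3, -1.7]
grip_width: 0.0273
gripper_force: 40.5
```

Run:
```python
from h import *
go(.5102,.1952,.031,84.4)
d=cam('wrist'); np.savez('pics/w4.npz',img=d['img'],K=d['K'],R=d['R'],t=d['t']); w=cloud(d)
# cradle0 figure top and rim check
s=(abs(w[...,0]-.4445)<.04)&(abs(w[...,1]-.2017)<.075)&(w[...,2]>.06)&(w[...,2]<.069)
p=w[s]; print(len(p)); print(cv2.minAreaRect((p[:,:2]*1000).astype(np.float32)), np.median(p[:,2]))
```

```text
t 11.15 shift [ 0.0009 -0.0002  0.1071] turn -0.03 yaw 84.37 F [-0.4 -0.3 -1.7]
4034
((444.1893005371094, 207.8680877685547), (137.7078399658203, 79.72943115234375), 89.74610900878906) 0.06551080503666036
```

Emit:
drive_tool:
  series:
    - [[0.001,0,0.04],0,0.01]
    - [[0.001,0,0.075],0,0.01]
    - [[0.001,0,0.09],0,0.01]
    - [[0.001,0,0.1],0,0.01]
    - [[0.001,0,0.105],0,0.01]
    - [[0.001,0,0.108],0,0.01]
    - [[0.001,0,0.108],0,0.01]

```text
time_s: 11.9
position: [0.5108, 0.1953, 0.0319]
tool_rot: [[0.098, 0.995, 0.002], [0.995, -0.098, -0.001], [-0.0, 0.002, -1.0]]
ft_force: [-4.3, -4.3, 9.9]
grip_width: 0.0272
gripper_force: 42.0
```

Emit:
drive_tool:
  series:
    - [[0.001,0,0],0,0.043]
    - [[0.001,0,0],0,0.043]
    - [[0.001,0,0],0,0.043]
    - [[0,0,-0.03],0,0.043]
    - [[0,0,-0.08],0,0.043]
    - [[0,0,-0.12],0,0.055]
    - [[-0.544,-0.005,-0.12],-13,0.055]
    - [[-0.544,-0.005,-0.12],-13,0.055]
    - [[-0.544,-0.005,-0.12],-13,0.055]
    - [[-0.544,-0.005,-0.12],-13,0.055]
    - [[-0.544,-0.005,-0.12],-13,0.055]
    - [[-0.544,-0.005,-0.12],-13,0.055]
    - [[-0.544,-0.005,-0.12],-13,0.055]
    - [[-0.544,-0.005,-0.12],-13,0.055]
    - [[-0.544,-0.005,-0.12],-13,0.055]
    - [[-0.544,-0.005,-0.12],-13,0.055]
    - [[-0.544,-0.005,-0.12],-13,0.055]
    - [[-0.544,-0.005,-0.12],-13,0.055]
    - [[-0.544,-0.005,-0.12],-13,0.055]

```text
time_s: 13.8
position: [0.4518, -0.3456, 0.1495]
tool_rot: [[-0.127, 0.992, -0.0], [0.992, 0.127, 0.001], [0.001, -0.0, -1.0]]
ft_force: [-0.4, 0.6, -0.3]
grip_width: 0.0551
gripper_force: 0.0
```

Run:
```python
from h import *
d=cam('wrist')
for c in [(.4525,-.3455),(.668,-.185)]:
    r=waist(d,*c); print(*r[:4]); print(r[4])
go(.4525,-.3455,.009,97.3)
```

```text
[ 454.7 -347.8] [-0.136  0.991] 97.8 [np.float64(-63.5), np.float64(63.5)]
[(-66, 31, 43), (-60, 43, 44), (-54, 42, 44), (-48, 42, 44), (-42, 42, 44), (-36, 41, 44), (-30, 42, 44), (-24, 41, 43), (-18, 25, 37), (-12, 24, 36), (-6, 24, 36), (0, 25, 36), (6, 24, 36), (12, 25, 36), (18, 23, 36), (24, 28, 39), (30, 37, 43), (36, 41, 44), (42, 41, 44), (48, 37, 41), (54, 15, 33), (60, 14, 32), (66, 6, 30)]
[ 652.4 -201.6] [-0.294  0.956] 107.1 [np.float64(-48.8), np.float64(48.8)]
[(-66, 0, 0), (-60, 0, 0), (-54, 0, 0), (-48, 11, 32), (-42, 16, 33), (-36, 21, 38), (-30, 20, 42), (-24, 20, 44), (-18, 20, 44), (-12, 22, 42), (-6, 20, 37), (0, 10, 35), (6, 9, 35), (12, 5, 34), (18, 5, 33), (24, 3, 32), (30, 1, 30), (36, 0, 0), (42, 3, 32), (48, 1, 31), (54, 0, 0), (60, 0, 0), (66, 0, 0)]
t 13.85 shift [-0.0011  0.0003  0.1406] turn 0.09 yaw 97.39 F [ 0.8 -0.1  1.4]
```

Emit:
drive_tool:
  series:
    - [[0,0.002,0.045],0,0.055]
    - [[0,0.002,0.09],0,0.055]
    - [[0,0.002,0.125],0,0.055]
    - [[0,0.002,0.141],0,0.055]
    - [[0,0.002,0.141],0,0.055]
    - [[0,0.002,0.141],0,0.01]
    - [[0,0.002,0.141],0,0.01]
    - [[0,0.002,0.141],0,0.01]
    - [[0,0.002,0.141],0,0.01]
    - [[0,0.002,0.141],0,0.01]

```text
time_s: 14.85
position: [0.455, -0.3448, 0.0105]
tool_rot: [[-0.129, 0.992, 0.002], [0.992, 0.129, -0.002], [-0.002, 0.002, -1.0]]
ft_force: [0.6, 2.2, 8.4]
grip_width: 0.0275
gripper_force: 41.8
```

Run:
```python
from h import *
go(.5758,.1888,.13,84.4)
```

```text
t 14.85 shift [ 0.5133  0.189  -0.1202] turn 13.02 yaw 97.42 F [0.6 2.2 8.4]
```

Emit:
drive_tool:
  series:
    - [[0,0,-0.05],0,0.01]
    - [[0,0,-0.1],0,0.01]
    - [[0,0,-0.13],0,0.01]
    - [[0.513,0.189,-0.13],13,0.01]
    - [[0.513,0.189,-0.13],13,0.01]
    - [[0.513,0.189,-0.13],13,0.01]
    - [[0.513,0.189,-0.13],13,0.01]
    - [[0.513,0.189,-0.13],13,0.01]
    - [[0.513,0.189,-0.13],13,0.01]
    - [[0.513,0.189,-0.13],13,0.01]
    - [[0.513,0.189,-0.13],13,0.01]
    - [[0.513,0.189,-0.13],13,0.01]
    - [[0.513,0.189,-0.13],13,0.01]
    - [[0.513,0.189,-0.13],13,0.01]
    - [[0.513,0.189,-0.13],13,0.01]
    - [[0.513,0.189,-0.13],13,0.01]
    - [[0.513,0.189,-0.13],13,0.01]

```text
time_s: 16.55
position: [0.5753, 0.1876, 0.139]
tool_rot: [[0.098, 0.995, -0.0], [0.995, -0.098, -0.0], [-0.0, -0.0, -1.0]]
ft_force: [-0.2, 0.3, -0.4]
grip_width: 0.0274
gripper_force: 40.6
```

Run:
```python
from h import *
go(.5758,.1888,.0305,84.4)
```

```text
t 16.55 shift [0.0013 0.0004 0.1085] turn -0.04 yaw 84.36 F [-0.2  0.3 -0.4]
```

Emit:
drive_tool:
  series:
    - [[0.001,0.0005,0.04],0,0.01]
    - [[0.001,0.0005,0.075],0,0.01]
    - [[0.001,0.0005,0.09],0,0.01]
    - [[0.001,0.0005,0.1],0,0.01]
    - [[0.001,0.0005,0.105],0,0.01]
    - [[0.001,0.0005,0.108],0,0.01]
    - [[0.001,0.0005,0.109],0,0.01]

```text
time_s: 17.25
position: [0.5765, 0.1887, 0.0325]
tool_rot: [[0.098, 0.995, 0.002], [0.995, -0.098, -0.001], [-0.001, 0.002, -1.0]]
ft_force: [-8.0, -5.4, 18.2]
grip_width: 0.0273
gripper_force: 43.4
```

Emit:
drive_tool:
  series:
    - [[0.001,0,0],0,0.043]
    - [[0.001,0,0],0,0.043]
    - [[0.001,0,0],0,0.043]
    - [[0,0,-0.03],0,0.043]
    - [[0,0,-0.08],0,0.043]
    - [[0,0,-0.13],0,0.055]
    - [[-0.345,0.045,-0.13],-2,0.055]
    - [[-0.345,0.045,-0.13],-2,0.055]
    - [[-0.345,0.045,-0.13],-2,0.055]
    - [[-0.345,0.045,-0.13],-2,0.055]
    - [[-0.345,0.045,-0.13],-2,0.055]
    - [[-0.345,0.045,-0.13],-2,0.055]
    - [[-0.345,0.045,-0.13],-2,0.055]
    - [[-0.363,0.127,-0.13],-2,0.055]
    - [[-0.363,0.127,-0.13],-2,0.055]
    - [[-0.363,0.127,-0.13],-2,0.055]
    - [[-0.363,0.127,-0.13],-2,0.055]
    - [[-0.363,0.127,-0.13],-2,0.055]

```text
time_s: 19.05
position: [0.6665, -0.1838, 0.16]
tool_rot: [[0.062, 0.998, -0.0], [0.998, -0.062, 0.0], [0.0, -0.0, -1.0]]
ft_force: [0.7, 0.2, -0.4]
grip_width: 0.055
gripper_force: 0.0
```

Run:
```python
from h import *
d=cam('wrist')
r=waist(d,.667,-.1855); print(*r[:4]); print(r[4])
go(.667,-.1855,.009,86.5)
w0=np.load('pics/top0.npz')['w']; s=(w0[...,2]>.1)&(w0[...,1]<.0)&(w0[...,1]>-.15)&(w0[...,0]>.65)&(w0[...,0]<.85); print('glue',w0[s].min(0),w0[s].max(0))
```

```text
[ 669.1 -183.5] [0.066 0.998] 86.2 [np.float64(-64.0), np.float64(64.0)]
[(-66, 5, 31), (-60, 14, 32), (-54, 16, 33), (-48, 30, 42), (-42, 40, 44), (-36, 42, 44), (-30, 40, 42), (-24, 30, 39), (-18, 24, 36), (-12, 24, 36), (-6, 25, 36), (0, 24, 36), (6, 25, 36), (12, 24, 36), (18, 26, 37), (24, 40, 44), (30, 42, 44), (36, 42, 45), (42, 42, 44), (48, 43, 45), (54, 43, 44), (60, 42, 44), (66, 39, 43)]
t 19.1 shift [-0.0017  0.0006  0.1512] turn -0.07 yaw 86.43 F [-0.4 -0.5 -0.1]
glue [ 0.75377795 -0.09334491  0.10028915] [ 0.79611826 -0.04149435  0.15433708]
```

Figure A is at about (0.669, -0.186). I'll grip it now.

Emit:
drive_tool:
  series:
    - [[-0.002,0.002,0.045],0,0.055]
    - [[-0.002,0.002,0.09],0,0.055]
    - [[-0.002,0.002,0.13],0,0.055]
    - [[-0.002,0.002,0.151],0,0.055]
    - [[-0.002,0.002,0.151],0,0.055]
    - [[-0.002,0.002,0.151],0,0.01]
    - [[-0.002,0.002,0.151],0,0.01]
    - [[-0.002,0.002,0.151],0,0.01]
    - [[-0.002,0.002,0.151],0,0.01]
    - [[-0.002,0.002,0.151],0,0.01]

```text
time_s: 20.1
position: [0.67, -0.1867, 0.0114]
tool_rot: [[0.063, 0.998, 0.004], [0.998, -0.063, -0.002], [-0.001, 0.004, -1.0]]
ft_force: [-1.5, 0.1, 6.5]
grip_width: 0.0275
gripper_force: 41.3
```

Run:
```python
from h import *
go(.60,-.10,.15,84.4);go(.6415,.1823,.15,84.4)
```

```text
t 20.1 shift [ 0.082  -0.0748 -0.139 ] turn 2.01 yaw 86.41 F [-1.5  0.1  6.5]
t 20.1 shift [ 0.3663 -0.051  -0.1393] turn 2.01 yaw 86.41 F [-1.5  0.1  6.5]
```

Emit:
drive_tool:
  series:
    - [[0,0,-0.05],0,0.01]
    - [[0,0,-0.1],0,0.01]
    - [[0,0,-0.145],0,0.01]
    - [[0.366,-0.051,-0.145],2,0.01]
    - [[0.366,-0.051,-0.145],2,0.01]
    - [[0.366,-0.051,-0.145],2,0.01]
    - [[0.366,-0.051,-0.145],2,0.01]
    - [[0.366,-0.051,-0.145],2,0.01]
    - [[0.366,-0.051,-0.145],2,0.01]
    - [[0.366,-0.051,-0.145],2,0.01]
    - [[0.366,-0.051,-0.145],2,0.01]
    - [[0.366,-0.051,-0.145],2,0.01]
    - [[0.366,-0.051,-0.145],2,0.01]
    - [[0.366,-0.051,-0.145],2,0.01]

```text
time_s: 21.5
position: [0.6414, 0.1804, 0.154]
tool_rot: [[0.099, 0.995, 0.0], [0.995, -0.099, -0.0], [-0.0, 0.0, -1.0]]
ft_force: [0.2, 0.0, -1.3]
grip_width: 0.0271
gripper_force: 40.3
```

Run:
```python
from h import *
go(.6415,.1823,.0315,84.4)
```

```text
t 21.5 shift [ 1.900e-03 -1.000e-04  1.225e-01] turn -0.1 yaw 84.3 F [ 0.2  0.  -1.3]
```

Emit:
drive_tool:
  series:
    - [[0.002,0,0.04],0,0.01]
    - [[0.002,0,0.08],0,0.01]
    - [[0.002,0,0.1],0,0.01]
    - [[0.002,0,0.112],0,0.01]
    - [[0.002,0,0.118],0,0.01]
    - [[0.002,0,0.122],0,0.01]
    - [[0.002,0,0.123],0,0.01]

```text
time_s: 22.2
position: [0.6421, 0.1834, 0.0333]
tool_rot: [[0.098, 0.995, 0.003], [0.995, -0.098, -0.001], [-0.0, 0.003, -1.0]]
ft_force: [-6.1, -3.0, 11.7]
grip_width: 0.0276
gripper_force: 42.1
```

Emit:
drive_tool:
  series:
    - [[0.001,0,0],0,0.043]
    - [[0.001,0,0],0,0.043]
    - [[0.001,0,0],0,0.043]
    - [[0,0,-0.03],0,0.043]
    - [[0,0,-0.08],0,0.043]
    - [[0,0,-0.33],0,0.043]
    - [[-0.05,-0.08,-0.33],0,0.01]
    - [[-0.05,-0.08,-0.33],0,0.01]
    - [[-0.05,-0.08,-0.33],0,0.01]
    - [[-0.05,-0.08,-0.33],0,0.01]
    - [[-0.05,-0.08,-0.33],0,0.01]
    - [[-0.05,-0.08,-0.33],0,0.01]
    - [[-0.05,-0.08,-0.33],0,0.01]
    - [[-0.05,-0.08,-0.33],0,0.01]

```text
time_s: 23.6
position: [0.5569, 0.1423, 0.3589]
tool_rot: [[0.097, 0.995, -0.003], [0.995, -0.097, -0.0], [-0.0, -0.003, -1.0]]
ft_force: [-0.0, -0.6, -0.1]
grip_width: 0.01
gripper_force: 0.0
```

Run:
```python
from h import *
d=cam('wrist'); save(d,'w5.png')
# lid geometry from side cam + initial top: plane of dark inner lining
C=np.array([.543,.192]); a=np.radians(-5.6); X=np.array([np.cos(a),np.sin(a)]); Y=np.array([-np.sin(a),np.cos(a)])
for n in ('side','top'):
    z=cam(n); w=cloud(z); hsv=cv2.cvtColor(z['img'],cv2.COLOR_RGB2HSV)
    cx=(w[...,:2]-C)@X; cy=(w[...,:2]-C)@Y
    s=(abs(cx)<.12)&(cy>.09)&(cy<.2)&(w[...,2]>.09)&(w[...,2]<.24)
    yy,zz=cy[s],w[...,2][s]; k=np.polyfit(zz,yy,1); print(n,s.sum(),'lid angle',np.degrees(np.pi/2+np.arctan(k[0])),'y at rim',np.polyval(k,.07),'max z',zz.max(),'yrange',yy.min(),yy.max())
    m=(hsv[...,1]<60)&(abs(cx)<.05)&(cy>.1)&(cy<.25)&(w[...,2]>.15); 
    if m.sum(): print('plate',m.sum(),np.c_[cy[m],w[...,2][m]].min(0),np.c_[cy[m],w[...,2][m]].max(0))
```

```text
side 2664 lid angle 116.7543480100985 y at rim 0.10428410703085318 max z 0.239751498096269 yrange 0.1016246682554559 0.18882287385692567
plate 517 [0.13492038 0.15020433] [0.1903209  0.24568114]
top 1000 lid angle 116.06139370515018 y at rim 0.1052351028018682 max z 0.23990375374684594 yrange 0.10781182258175295 0.1957530791507849
plate 107 [0.16879199 0.21900913] [0.18917938 0.2512924 ]
```

View pics/w5.png

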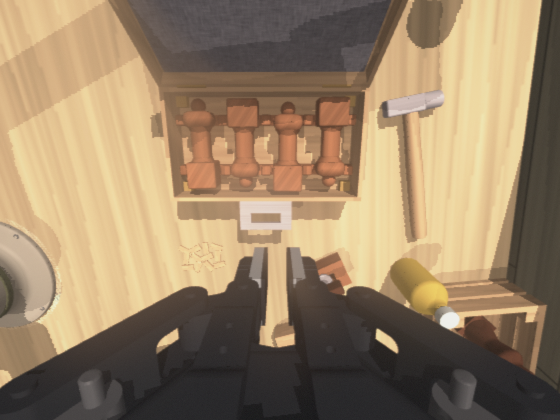

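The view shows all four figures seated in their own cradles: (203,145), (244,140), (288,145) and (331,140). The lid is open at about 116°. Next I'll close the fingers and go round behind the lid at case x = -95 mm.

```bash
cat >> h.py <<'E'
C=np.array([.543,.192]); _a=np.radians(-5.6); CX=np.array([np.cos(_a),np.sin(_a)]); CY=np.array([-np.sin(_a),np.cos(_a)])
def W(cx,cy): return C+cx*CX+cy*CY
def gc(cx,cy,z,yaw=84.4):
    p=env.observe()['position']; print('case now',((p[:2]-C)@CX).round(4),((p[:2]-C)@CY).round(4),p[2].round(4)); go(*W(cx,cy),z,yaw)
E
python3 - <<'E'
from h import *
gc(-.095,.225,.36)
w=np.load('pics/top0.npz')['w']; cx=(w[...,:2]-C)@CX; cy=(w[...,:2]-C)@CY
s=(abs(cx+.095)<.06)&(cy>.18)&(cy<.36); p=w[s&(w[...,2]>.06)]; print(len(p), p[np.nanargmax(p[:,2])] if len(p) else '')
for lo in (.19,.22,.25,.28,.31,.34):
    q=w[(abs(cx+.095)<.06)&(cy>lo)&(cy<lo+.03)][:,2]; print(lo,np.nanmax(q) if len(q) else None)
E
```

```text
case now 0.0187 -0.0481 0.3594
t 23.75 shift [ 0.2732 -0.1136 -0.0004] turn 0.02 yaw 84.42 F [-1.   0.7 -0.6]
87 [0.52590428 0.38192132 0.24839536]
0.19 0.24522390415574294
0.22 0.007494283317091666
0.25 0.026102042651299343
0.28 0.030492676173283707
0.31 0.019713304302052145
0.34 0.08157111777130323
```

Emit:
drive_tool:
  series:
    - [[0.273,-0.114,0],0,0]
    - [[0.273,-0.114,0],0,0]
    - [[0.273,-0.114,0],0,0]
    - [[0.273,-0.114,0],0,0]
    - [[0.273,-0.114,0],0,0]
    - [[0.273,-0.114,0],0,0]
    - [[0.273,-0.114,0],0,0]
    - [[0.273,-0.114,0],0,0]
    - [[0.273,-0.114,0.05],0,0]
    - [[0.273,-0.114,0.1],0,0]
    - [[0.273,-0.114,0.15],0,0]
    - [[0.273,-0.114,0.186],0,0]
    - [[0.273,-0.114,0.186],0,0]
    - [[0.273,-0.114,0.186],0,0]

```text
time_s: 25.15
position: [0.4709, 0.4243, 0.1761]
tool_rot: [[0.099, 0.995, 0.001], [0.995, -0.099, 0.0], [0.0, 0.001, -1.0]]
ft_force: [0.2, 0.2, 0.6]
grip_width: 0.0001
gripper_force: 0.0
```

Run:
```python
from h import *
gc(-.095,.186,.174)
```

```text
case now -0.0944 0.2241 0.1761
t 25.15 shift [-0.0382 -0.0006  0.0021] turn -0.08 yaw 84.32 F [0.2 0.2 0.6]
```

Emit:
drive_tool:
  series:
    - [[-0.02,0,0.002],0,0]
    - [[-0.038,0,0.002],0,0]
    - [[-0.052,0,-0.007],0,0]
    - [[-0.065,0,-0.013],0,0]
    - [[-0.078,0,-0.019],0,0]
    - [[-0.092,0,-0.024],0,0]
    - [[-0.106,0,-0.029],0,0]
    - [[-0.118,0,-0.031],0,0]
    - [[-0.118,0,-0.031],0,0]

```text
time_s: 26.05
position: [0.4597, 0.3071, 0.2093]
tool_rot: [[0.099, 0.995, 0.006], [0.995, -0.099, 0.003], [0.003, 0.005, -1.0]]
ft_force: [-0.6, 0.7, -0.1]
grip_width: 0.0001
gripper_force: 0.0
```

Run:
```python
from h import *
gc(-.095,.094,.207)
for n in ('side',):
    z=cam(n); w=cloud(z)
    cx=(w[...,:2]-C)@CX; cy=(w[...,:2]-C)@CY
    s=(abs(cx-.06)<.06)&(cy>.03)&(cy<.2)&(w[...,2]>.11)&(w[...,2]<.22)
    yy,zz=cy[s],w[...,2][s]; k=np.polyfit(zz,yy,1); print(s.sum(),'lid angle',np.degrees(np.pi/2+np.arctan(k[0])))
```

```text
case now -0.0941 0.1064 0.2093
t 26.05 shift [-0.0124 -0.0008  0.0022] turn -0.07 yaw 84.33 F [-0.6  0.7 -0.1]
808 lid angle 85.35723349508368
```

Emit:
drive_tool:
  series:
    - [[-0.012,0,0.002],0,0]
    - [[-0.024,0,0.002],0,0]
    - [[-0.036,0,0.003],0,0]
    - [[-0.0475,0,0.0055],0,0]
    - [[-0.059,0,0.009],0,0]
    - [[-0.07,0,0.0135],0,0]
    - [[-0.081,0,0.019],0,0]
    - [[-0.091,0,0.025],0,0]
    - [[-0.101,0,0.032],0,0]
    - [[-0.1095,0,0.04],0,0]
    - [[-0.118,0,0.049],0,0]
    - [[-0.125,0,0.058],0,0]
    - [[-0.132,0,0.068],0,0]
    - [[-0.1375,0,0.0785],0,0]
    - [[-0.143,0,0.09],0,0]
    - [[-0.146,0,0.101],0,0]
    - [[-0.148,0,0.108],0,0]
    - [[-0.149,0,0.112],0,0]
    - [[-0.149,0,0.112],0,0]

```text
time_s: 28.0
position: [0.4449, 0.1595, 0.0959]
tool_rot: [[0.097, 0.995, 0.003], [0.995, -0.097, 0.0], [0.001, 0.003, -1.0]]
ft_force: [-3.6, -0.0, 19.7]
grip_width: -0.0001
gripper_force: 9.8
```

Emit:
drive_tool:
  series:
    - [[0,0,0.002],0,0]
    - [[0,0,0.002],0,0]
    - [[0,0,-0.05],0,0]
    - [[0,0,-0.15],0,0.03]
    - [[0,0,-0.25],0,0.03]
    - [[0,0,-0.25],0,0.03]
    - [[-0.05,0,-0.25],0,0.03]
    - [[-0.05,0,-0.25],0,0.03]
    - [[-0.05,0,-0.25],0,0.03]

```text
time_s: 28.9
position: [0.4394, 0.1084, 0.3464]
tool_rot: [[0.099, 0.995, 0.005], [0.995, -0.099, -0.0], [0.0, 0.005, -1.0]]
ft_force: [0.6, 0.6, -0.8]
grip_width: 0.0301
gripper_force: 0.0
```

Run:
```python
from h import *
d=cam('wrist'); save(d,'w6.png'); w=cloud(d); np.savez('pics/w6.npz',w=w,img=d['img'],K=d['K'],R=d['R'],t=d['t'])
cx=(w[...,:2]-C)@CX; cy=(w[...,:2]-C)@CY
for y0 in (-.07,-.03,.03,.07):
    s=(abs(cx)<.13)&(abs(cy-y0)<.01)&(w[...,2]>.05); print(y0,s.sum(),np.median(w[...,2][s]))
s=(abs(cx)<.035)&(cy<-.085)&(cy>-.125)&(w[...,2]>.05); print('plate z',np.median(w[...,2][s]))
z=np.load('pics/top0.npz');
```

```text
-0.07 15709 0.4327836856414209
-0.03 3051 0.09608456602581737
0.03 3560 0.09612663242995703
0.07 3857 0.09613322777604931
plate z 0.07796141814682714
```

View pics/w6.png

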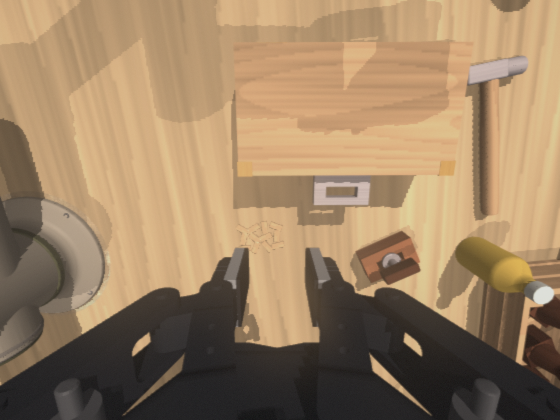

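The view shows the lid flat and shut, at 96 mm across its face. The upper plate is at (342,190) with the slots in line, and the key in its stand is at (390,262). I'll measure the key handle and slot, then move over the key.

```bash
cat >> h.py <<'E'
def handle(d,cx=.615,cy=-.054):
    w=cloud(d); s=(np.hypot(w[...,0]-cx,w[...,1]-cy)<.05); 
    p=w[s&(w[...,2]>.070)&(w[...,2]<.1)]; print('handle',len(p),cv2.minAreaRect((p[:,:2]*1000).astype(np.float32)),np.median(p[:,2]).round(4))
    p=w[s&(abs(w[...,2]-.036)<.004)]; print('stand',len(p),cv2.minAreaRect((p[:,:2]*1000).astype(np.float32)))
def slot(d):
    w=cloud(d); cx=(w[...,:2]-C)@CX; cy=(w[...,:2]-C)@CY
    s=((abs(cx)<.05)&(cy<-.086)&(cy>-.14)&(abs(w[...,2]-.078)<.006)).astype(np.uint8)
    n,l,st,c=cv2.connectedComponentsWithStats(s); s=(l==1+np.argmax(st[1:,4])).astype(np.uint8)
    cs,h=cv2.findContours(s,cv2.RETR_CCOMP,cv2.CHAIN_APPROX_NONE)
    for k,c in enumerate(cs):
        if len(c)<15: continue
        P=np.array([ray(d,u,v,.078)[:2] for u,v in c[:,0]])*1000; r=cv2.minAreaRect(P.astype(np.float32)); print('hole' if h[0,k,3]>=0 else 'plate',np.round(r[0],1),np.round(r[1],1),round(r[2],1))
E
python3 - <<'E'
from h import *
d=cam('wrist'); handle(d); slot(d); print(W(0,-.108))
go(.609,-.055,.2,23)
E
```

```text
handle 535 ((619.3865966796875, -52.713260650634766), (55.96128463745117, 16.854875564575195), 19.986770629882812) 0.085
stand 903 ((618.766357421875, -52.29735565185547), (90.68855285644531, 50.63014221191406), 22.863733291625977)
plate [532.4  85.9] [41.  80.7] 83.7
hole [532.   84.4] [16.1 46.9] 84.3
[0.53246105 0.08451544]
t 29.0 shift [-0.1473  0.1856  0.1433] turn 61.38 yaw 84.38 F [-0.3  0.1 -0.2]
```

Emit:
drive_tool:
  series:
    - [[-0.144,0.195,0.143],8,0.04]
    - [[-0.144,0.195,0.143],16,0.04]
    - [[-0.144,0.195,0.143],24,0.04]
    - [[-0.144,0.195,0.143],32,0.04]
    - [[-0.144,0.195,0.143],40,0.04]
    - [[-0.144,0.195,0.143],48,0.04]
    - [[-0.144,0.195,0.143],56,0.04]
    - [[-0.144,0.195,0.143],62.4,0.04]
    - [[-0.144,0.195,0.143],62.4,0.04]
    - [[-0.144,0.195,0.143],62.4,0.04]
    - [[-0.144,0.195,0.143],62.4,0.04]

```text
time_s: 30.1
position: [0.6189, -0.0522, 0.2004]
tool_rot: [[0.926, 0.377, -0.001], [0.377, -0.926, 0.0], [-0.001, -0.0, -1.0]]
ft_force: [1.0, 0.1, 0.6]
grip_width: 0.0403
gripper_force: 0.0
```

Run:
```python
from h import *
d=cam('wrist'); handle(d,.619,-.0525); go(.619,-.0525,.057,22); handle(cam('top'),.619,-.0525)
```

```text
handle 1027 ((620.4067993164062, -53.465293884277344), (55.849788665771484, 15.967320442199707), 20.593584060668945) 0.0858
stand 2517 ((620.1591186523438, -53.55998229980469), (90.11756896972656, 50.05730438232422), 20.589826583862305)
t 30.15 shift [1.000e-04 2.000e-04 1.436e-01] turn 0.14 yaw 22.14 F [ 0.2 -0.3  0.5]
handle 0 ((0.0, 0.0), (0.0, 0.0), 0.0) nan
stand 0 ((0.0, 0.0), (0.0, 0.0), 0.0)
  return _methods._mean(a, axis=axis, dtype=dtype,
  ret = ret.dtype.type(ret / rcount)
```

Emit:
drive_tool:
  newtons: 60
  series:
    - [[0.001,0.0015,0.04],1.5,0.04]
    - [[0.001,0.0015,0.08],1.5,0.04]
    - [[0.001,0.0015,0.12],1.5,0.04]
    - [[0.001,0.0015,0.143],1.5,0.04]
    - [[0.001,0.0015,0.143],1.5,0.04]
    - [[0.001,0.0015,0.143],1.5,0.0]
    - [[0.001,0.0015,0.143],1.5,0.0]
    - [[0.001,0.0015,0.143],1.5,0.0]
    - [[0.001,0.0015,0.143],1.5,0.0]
    - [[0.001,0.0015,0.143],1.5,0.0]
    - [[0.001,0.0015,0.143],1.5,0.0]

```text
time_s: 31.3
position: [0.6215, -0.0541, 0.0598]
tool_rot: [[0.937, 0.35, 0.004], [0.35, -0.937, -0.001], [0.003, 0.002, -1.0]]
ft_force: [-1.0, -0.5, 6.2]
grip_width: 0.0154
gripper_force: 60.0
```

Run:
```python
from h import *
go(.5325,.0845,.17,-5.6)
```

```text
t 31.3 shift [-0.0344 -0.1608 -0.1107] turn 26.11 yaw 20.51 F [-1.  -0.5  6.2]
```

Emit:
drive_tool:
  series:
    - [[0,0,-0.02],0,0]
    - [[0,0,-0.05],0,0]
    - [[0,0,-0.09],0,0]
    - [[0,0,-0.115],0,0]
    - [[0,0,-0.115],0,0]
    - [[-0.034,-0.161,-0.115],8,0]
    - [[-0.034,-0.161,-0.115],16,0]
    - [[-0.034,-0.161,-0.115],24,0]
    - [[-0.034,-0.161,-0.115],26.1,0]
    - [[-0.034,-0.161,-0.115],26.1,0]
    - [[-0.034,-0.161,-0.115],26.1,0]
    - [[-0.034,-0.161,-0.115],26.1,0]
    - [[-0.034,-0.161,-0.115],26.1,0]

```text
time_s: 32.6
position: [0.5327, 0.0841, 0.1724]
tool_rot: [[0.995, -0.098, -0.0], [-0.098, -0.995, -0.0], [-0.0, 0.0, -1.0]]
ft_force: [-0.0, -0.9, -1.1]
grip_width: 0.0149
gripper_force: 59.1
```

Run:
```python
from h import *
go(.5325,.0845,.102,-5.7)
d=cam('wrist'); save(d,'w7.png'); w=cloud(d); R=env.observe()['tool_rot']; p=env.observe()['position']
q=(w.reshape(-1,3)-p)@R; 
# key parts in tool frame: head/handle below tip
s=(abs(q[:,1])<.03)&(abs(q[:,0])<.05)&(q[:,2]>.002)&(q[:,2]<.062)
for lo in np.arange(0,.065,.006):
    k=s&(q[:,2]>lo)&(q[:,2]<lo+.006)
    if k.sum()>10: print(round(lo,3),k.sum(),q[k].min(0).round(4),q[k].max(0).round(4))
```

```text
t 32.6 shift [-0.0003 -0.0004  0.0704] turn 0.05 yaw -5.65 F [-0.  -0.9 -1.1]
0.012 84 [ 0.003  -0.0158  0.0153] [0.01   0.0145 0.018 ]
0.018 64 [ 0.0023 -0.0161  0.018 ] [0.0105 0.0149 0.0219]
0.042 147 [ 0.0121 -0.0058  0.0441] [0.0189 0.0038 0.048 ]
0.048 30 [ 0.0175 -0.0058  0.048 ] [0.0191 0.0039 0.0538]
```

View pics/w7.png

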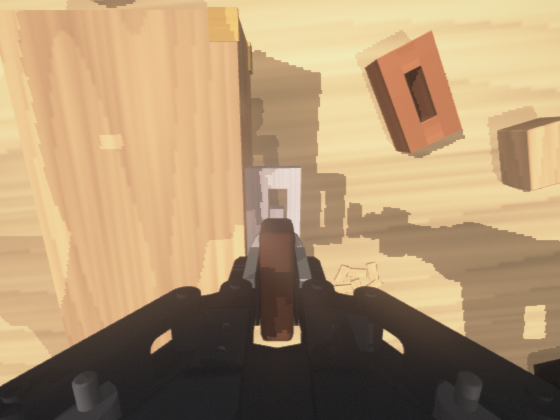

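The key is held square over the plate, with the head tip at (278,213) lined up with the slot opening at (278,196) and the stand now empty. I'll check the lateral alignment within this one image.

Run:
```python
from h import *
d=cam('wrist'); w=cloud(d); s=env.observe(); R,p=s['tool_rot'],s['position']
q=(w-p)@R
for v in (180,184,192,196,200):
    L=(abs(w[v,:,2]-.078)<.006); r=[u for u in range(240,310) if L[u]]; gap=[u for u in range(min(r),max(r)) if not L[u]]
    if gap: a,b=[(ray(d,u,v,.078)-p)@R for u in (gap[0]-.5,gap[-1]+.5)]; print(v,min(r),max(r),gap[0],gap[-1],a.round(4),b.round(4))
    else: print(v,min(r),max(r),'no gap',((ray(d,min(r),v,.078)-p)@R).round(4),((ray(d,max(r),v,.078)-p)@R).round(4))
```

```text
180 244 300 286 286 [0.0301 0.0068 0.0946] [0.0301 0.0076 0.0946]
184 244 300 no gap [ 0.0268 -0.0276  0.0946] [0.0268 0.0188 0.0946]
192 245 300 268 286 [ 0.02   -0.0081  0.0946] [0.02   0.0077 0.0946]
196 245 299 268 286 [ 0.0166 -0.0082  0.0946] [0.0166 0.0077 0.0946]
200 245 299 268 286 [ 0.0132 -0.0082  0.0946] [0.0132 0.0078 0.0946]
```

Emit:
drive_tool:
  series:
    - [[0.0015,0.0007,0],0,0]
    - [[0.0015,0.0007,0.015],0,0]
    - [[0.0015,0.0007,0.03],0,0]
    - [[0.0015,0.0007,0.036],0,0]
    - [[0.0015,0.0007,0.041],0,0]
    - [[0.0015,0.0007,0.046],0,0]
    - [[0.0015,0.0007,0.05],0,0]

```text
time_s: 33.4
position: [0.5339, 0.0841, 0.1228]
tool_rot: [[0.995, -0.098, 0.001], [-0.098, -0.995, -0.0], [0.001, -0.0, -1.0]]
ft_force: [0.2, 0.7, -1.8]
grip_width: 0.0152
gripper_force: 59.1
```

No contact and the head is in the slot (11 mm below the plate top), so I'll continue down.

Emit:
drive_tool:
  series:
    - [[0,0,0.006],0,0]
    - [[0,0,0.012],0,0]
    - [[0,0,0.016],0,0]
    - [[0,0,0.019],0,0]
    - [[0,0,0.021],0,0]
    - [[0,0,0.022],0,0]
    - [[0,0,0.022],0,0]

```text
time_s: 34.1
position: [0.5338, 0.0842, 0.1018]
tool_rot: [[0.995, -0.097, 0.001], [-0.097, -0.995, -0.0], [0.001, 0.0, -1.0]]
ft_force: [-3.3, 0.8, 7.1]
grip_width: 0.015
gripper_force: 60.4
```

Emit:
drive_tool:
  series:
    - [[0,0,-0.001],0,0]
    - [[0,0,-0.001],-8,0]
    - [[0,0,-0.001],-16,0]
    - [[0,0,-0.001],-24,0]
    - [[0,0,-0.001],-32,0]
    - [[0,0,-0.001],-40,0]
    - [[0,0,-0.001],-48,0]
    - [[0,0,-0.001],-56,0]
    - [[0,0,-0.001],-64,0]
    - [[0,0,-0.001],-72,0]
    - [[0,0,-0.001],-80,0]
    - [[0,0,-0.001],-86,0]
    - [[0,0,-0.001],-90,0]
    - [[0,0,-0.001],-90,0]
    - [[0,0,0.0005],-90,0]

```text
time_s: 35.6
position: [0.5339, 0.0842, 0.1016]
tool_rot: [[0.099, 0.995, 0.001], [0.995, -0.099, -0.0], [-0.0, 0.001, -1.0]]
ft_force: [-7.6, 0.2, 23.7]
grip_width: 0.0148
gripper_force: 62.7
```

Emit:
drive_tool:
  series:
    - [[0,0,-0.001],0,0]
    - [[0,0,-0.001],0,0.045]
    - [[0,0,-0.001],0,0.045]
    - [[0,0,-0.001],0,0.045]
    - [[0,0,-0.03],0,0.045]
    - [[0,0,-0.08],0,0.045]
    - [[0,0,-0.15],0,0.045]
    - [[0,0,-0.2],0,0.045]
    - [[0,0,-0.2],0,0.045]
    - [[0,0,-0.2],0,0.045]

```text
time_s: 36.6
position: [0.5345, 0.0841, 0.3035]
tool_rot: [[0.098, 0.995, 0.007], [0.995, -0.098, -0.0], [0.0, 0.007, -1.0]]
ft_force: [0.2, -0.3, -0.8]
grip_width: 0.0447
gripper_force: 0.0
```

Run:
```python
from h import *
d=cam('wrist'); save(d,'w8.png'); w=cloud(d)
cx=(w[...,:2]-C)@CX; cy=(w[...,:2]-C)@CY
s=(abs(cx)<.04)&(cy<-.05)&(cy>-.16)&(w[...,2]>.115)&(w[...,2]<.14)
p=w[s]; print(len(p),cv2.minAreaRect((p[:,:2]*1000).astype(np.float32)),np.median(p[:,2]))
for x0 in (-.12,-.06,.06,.12): print(x0,np.median(w[...,2][(abs(cx-x0)<.01)&(abs(cy)<.06)&(w[...,2]<.2)]))
```

```text
694 ((533.8901977539062, 83.6624984741211), (55.28591537475586, 15.66085147857666), 83.91688537597656) 0.12775601552248272
-0.12 0.0961402259656507
-0.06 0.09615983441903245
0.06 0.09612290302118093
0.12 0.096041686186325
```

View pics/w8.png

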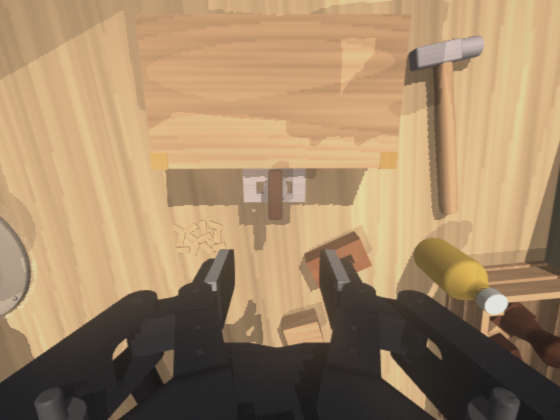

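The key's handle at (275,195) lies across the slot at 84°, with its top at 128 mm, exactly seated. The lid is flat at 96 mm and nothing else has moved. I'll hand the job in.

```bash
python3 -c "
from h import *
print(env.close_job())"
```

```text
the job is handed in; nothing more can be done
None
```

The job is handed in at about 37 s of the 200 s: all four figures lie in their own cradles, the case is shut flat, and the key is seated and locked across the slot; the result of the judging was not shown.

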